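# Dispense four equipment feet into the parts bin

### The arm

A 6-joint arm with a two-finger parallel gripper is mounted at the origin on the work surface. World frame = base frame: x ahead of the robot, y to its left, z up, the work surface at z = 0. Lengths are in m, angles in rad, forces in N, time in s.
With the tool pointing down it reaches from about 0.425 to 0.95 m from the base axis. Payload 3.5 kg.
Tool frame: the origin (TCP) lies midway between the tips of the shut fingers; the grasp point (between the pads) lies 19 mm behind it; z points along the fingers, y is the line along which they close (so a half turn about z gives the same grasp; the last joint's range is limited). The gripper opens to 85 mm and grips with 20 to 120 N. Pads are 22 mm wide; open, the fingers measure 114 mm over their backs; the gripper's body (76 mm by 85 mm) begins 54 mm behind the grasp point. The pads swing forward as they close: fully open they stand 13 mm farther back than shut.
Start: joints at [-1.464, 0.286, 1.577, -0, 1.279, -0.15], TCP at [0.171, -0.653, 0.231] pointing down, gripper open.
Joint ranges: [-2.77, 2.77], [-0.9, 2.22], [0.21, 2.48], [-1.53, 4.67], [0.24, 2.81], [-2.84, 2.84]. Speed limits (rad/s): [2.79, 2.79, 3.14, 3.14, 3.14, 3.14].

### API

Orientations are given as a unit quaternion [x, y, z, w].
In Python, from plant import ctrl, cams, order gives the robot as it stands.
- The arm moves only by the tool move_arm, never from a script. Its argument "plan" is one flat list of numbers, 7 for each row, row after row: the shift along the world's x, y, z in mm, then the turn, a rotation vector about the world's x, y, z in degrees, then the finger opening in mm, from 0 to 85.4. A call has 1 to 12 rows; each row shifts and turns the commanded pose from where the row before left it; what a row does not reach is not made up. A row lasts 1/10 s, in which the tool goes at most 50 mm and 8.59 degrees, less where a joint would pass 70% of its speed; a pose out of reach is approached as far as the arm can. A call is refused whole if a number of a shift passes 50 or a number of a turn 8.59, either way. A call with a gripper value outside its range is refused whole. The fingers move at their own pace and stop on an object; "newtons" is the grip in N (left out, the last holds). Time passes only in rows, so rows that do not move let the fingers close. It gives the time, the measured TCP pose, the force, the opening and the grip force at its end, in the units of the state.
- ctrl.get_state(): the state, without advancing time (a new reading comes with each control period).
- cams.read_camera(name): name is "scene" or "top" or "wrist"; returns a dict with "color" (420x560x3 uint8, red, green, blue), "fov_y" (degrees; the focal length in pixels is half the picture's height over the tangent of half this angle, whatever the lens; pixels are square), "cx", "cy" (the principal point, pixels), "k1" (the pictures are not rectified: a ray, as slopes to the right and down, at radius r is drawn at 1 + k1 r^2 times it, then the intrinsics apply), "origin" and "orientation" of the camera in the world; the wrist camera has in their place "T_tool_cam" (4x4, takes a point from camera to tool coordinates, whose origin is the TCP and whose axes are the flange's). Camera axes: x right, y up, looking along -z (the intrinsics and any distortion apply to the point x, -y, -z); pixel columns grow to the right and rows downward; lengths in m; the calibration is good to about 2 mm. A picture is of the moment at which its call begins: read the wrist's pose just before it. There is no depth.
- order.sign_off(): hands the job in; it is judged then, once.
The state is a dict: "time": time; "qpos": joint angles; "dq": joint speeds; "joint_efforts": joint torques, N m; "eef_pos": TCP position; "tcp_rot": TCP orientation; "contact_force": force on the tool from outside, world axes, zero at the start; "wrist_torque": the same for the moment, N m; "opening": opening from 0.0 (shut) to 1.0 (fully open); "finger_force": force on a finger pad.
Only numpy, scipy, OpenCV 4.12 (cv2) and the standard library are available. Lean on these libraries where they do the work, as an engineer would, in place of code of your own. Each camera call takes 0.05 s, during which the arm holds its last target. There are 200 camera calls.

### The job

Put the empty parts bin upright on the bench under the dispenser's chute, then turn the slack paddle knob clockwise (seen from above) by exactly four clicks, so that exactly four equipment feet drop into the bin and the other three stay in the dispenser. Leave the bin standing under the chute with the four feet in it, let go of everything, and do not push the cable tester, jar or screwdriver away.

Things in the scene. Friction and masses are not known exactly. Their poses are not given: they have to be found in the camera images.
- dispenser: carousel dispenser of equipment feet, bolted down: round drum (diameter 136) under a clear cover (top 141 above the bench), on a square floor plate 144 x 144 (underside 115 up) carried by a white column behind. Origin on the bench below the drum's axis; z up; -x is the front. Column and foot fill x = 2 to 102, |y| < 65; below the floor plate the rest is free but for the chute
- chute (a point): centre of the chute's square lower mouth (28 x 26 inside, 30 x 30 outside), 85 above the bench, 52 in front (-x) of the drum's axis; axes as the dispenser's. Feet fall straight down from it
- drum (a point): centre of the drum's clear cover, top face, 141 above the bench. Inside, a rotor with ten pockets 36 degrees apart sweeps feet over a hole above the chute. A spring detent holds it at each pocket: a click is 36 degrees, resists most (about 0.2 N m) in its first half, then snaps on by itself. At the start the pocket at the hole is empty, the next seven hold a foot each: each click drops one foot
- paddle_grip (a point): point on the axis of the black paddle knob, 180 above the bench, in the middle of the upper half of its upright bar (56 long, 14 thick, from 153 to 195 above the bench). x along the bar, y across it, z up. Turned about the upright drum axis, clockwise from above, it dispenses; the rotor stops it turning back past its start. Room for more than a whole turn, but an arm must let go and regrasp
- paddle_top (a point): centre of the paddle bar's top, 195 above the bench; axes as paddle_grip. The paddle is slack on the rotor: up to 26 degrees (0.45 rad) of nearly free play, at the start an unknown part of it, before it takes the rotor along; at each click the rotor snaps ahead of the paddle by up to half a click. So the paddle's angle does not tell the count: feel the clicks or see the feet fall
- bin: open rectangular grey parts bin, 130 long (its x), 62 wide (its y), 48 tall, walls 3, about 0.16 kg, same at both ends; origin at the centre of its underside, z up. It starts empty, beside the dispenser on its left or right
- tester: bystander: black handheld cable tester lying flat, 120 x 62 x 30; origin at the centre of its underside, x along it
- jar: bystander: closed glass jar, diameter 60, 75 tall; origin at the centre of its underside
- driver: bystander: screwdriver lying flat, 200 long, handle 26 thick; origin at mid-length, x along it
- foot1: round black nylon equipment foot, diameter 20, 12 tall, 12 g; origin at the centre of its underside. It starts flat in a carousel pocket, underside 121 above the bench; it is the one that falls at click 1 and belongs in the bin
- foot2: round black nylon equipment foot, diameter 20, 12 tall, 12 g; origin at the centre of its underside. It starts flat in a carousel pocket, underside 121 above the bench; it is the one that falls at click 2 and belongs in the bin
- foot3: round black nylon equipment foot, diameter 20, 12 tall, 12 g; origin at the centre of its underside. It starts flat in a carousel pocket, underside 121 above the bench; it is the one that falls at click 3 and belongs in the bin
- foot4: round black nylon equipment foot, diameter 20, 12 tall, 12 g; origin at the centre of its underside. It starts flat in a carousel pocket, underside 121 above the bench; it is the one that falls at click 4 and belongs in the bin
- foot5: round black nylon equipment foot, diameter 20, 12 tall, 12 g; origin at the centre of its underside. It starts flat in a carousel pocket, underside 121 above the bench; it is the one that falls at click 5 and must stay in the dispenser
- foot6: round black nylon equipment foot, diameter 20, 12 tall, 12 g; origin at the centre of its underside. It starts flat in a carousel pocket, underside 121 above the bench; it is the one that falls at click 6 and must stay in the dispenser
- foot7: round black nylon equipment foot, diameter 20, 12 tall, 12 g; origin at the centre of its underside. It starts flat in a carousel pocket, underside 121 above the bench; it is the one that falls at click 7 and must stay in the dispenser
Not all that is in view belongs to the job. Leave any pink or turquoise look-alike of the bin alone.

How it is judged:
By the outcome, as a careful person would: the job done as asked, in the order asked, and still so for the second after the job is handed in, with the robot touching nothing.
It also fails if it takes over 72 s, if anything falls off the work surface, if the arm or the gripper's body presses on something with over 40 N, if the wrist force passes 120 N, or if a joint passes its speed limit or range.

## Working session

There is one attempt and no reset: what is moved stays moved. The work goes in short steps, Python scripts to look and compute and a tool call to move; the robot and the scene stay as the last step left them, time stands still between calls to the robot, and variables do not carry over. Pictures are saved under pics/ and viewed, at most 10 in all, crops included, and the job is handed in when it is done.

Besides the shell and the picture viewer there is one more tool, called after "Request:" as name(argument=value, ...), one argument or row to a line, values as JSON. move_arm: Moves the arm, as the interface text tells. Its arguments: {"type":"object","properties":{"plan":{"type":"array","items":{"type":"number"}},"newtons":{"type":"number"}},"required":["plan"]}

```bash
ls; mkdir -p pics; cat > h.py <<'E'
import numpy as np, cv2
from scipy.spatial.transform import Rotation as R
from plant import ctrl, cams, order
def cam(name):
    s=ctrl.get_state(); c=cams.read_camera(name)
    if name=="wrist":
        T=np.eye(4); T[:3,:3]=R.from_quat(s["tcp_rot"]).as_matrix(); T[:3,3]=s["eef_pos"]
        M=T@np.array(c["T_tool_cam"]); c["o"]=M[:3,3]; c["Rm"]=M[:3,:3]
    else:
        c["o"]=np.array(c["origin"]); q=np.array(c["orientation"]); c["Rm"]=R.from_quat(q).as_matrix() if q.size==4 else q
    c["f"]=c["color"].shape[0]/2/np.tan(np.radians(c["fov_y"])/2)
    c["K"]=np.array([[c["f"],0,c["cx"]],[0,c["f"],c["cy"]],[0,0,1]]); c["d"]=np.array([c["k1"],0,0,0,0.])
    return c
def ray(c,px):
    p=cv2.undistortPoints(np.array(px,float).reshape(-1,1,2),c["K"],c["d"]).reshape(-1,2)
    return np.c_[p[:,0],-p[:,1],-np.ones(len(p))]@c["Rm"].T
def plane(c,px,z):
    d=ray(c,px); return c["o"]+d*((z-c["o"][2])/d[:,2])[:,None]
def proj(c,P):
    q=(np.atleast_2d(P)-c["o"])@c["Rm"]; q=q*[1,-1,-1]
    return cv2.projectPoints(q.reshape(-1,1,3),np.zeros(3),np.zeros(3),c["K"],c["d"])[0].reshape(-1,2)
def save(c,n): cv2.imwrite("pics/"+n,c["color"][:,:,::-1])
E
python3 - <<'E'
from h import *
a=cam("top");b=cam("scene")
save(a,"top0.png");save(b,"scene0.png")
for c in(a,b): print(c["o"],c["Rm"].round(2).tolist(),c["f"],c["k1"])
s=ctrl.get_state();print(s)
E
```

```text
pics
[0.22217605 0.07444995 1.44741206] [[0.13, 0.97, -0.2], [-0.99, 0.12, -0.02], [0.0, 0.2, 0.98]] 477.1969151878215 0.04450312445867524
[0.92425547 0.56496614 0.80872392] [[-0.73, -0.5, 0.47], [0.69, -0.53, 0.5], [0.0, 0.68, 0.73]] 391.2945173406347 -0.08429664674166636
{'time': 0.1, 'qpos': array([-1.46397860e+00,  2.87118568e-01,  1.57804591e+00, -2.44920210e-05,
        1.27863176e+00, -1.50028660e-01]), 'dq': array([-1.37008163e-03, -2.91702731e-03, -2.58345364e-03, -1.64047115e-04,
       -1.85054243e-04,  7.86859194e-05]), 'joint_efforts': array([ 1.22827034e-03, -4.07296264e+01, -2.93699723e+01, -9.34174295e-05,
        3.39931641e-03, -1.95709662e-07]), 'eef_pos': array([ 0.17140993, -0.65224399,  0.23004956]), 'tcp_rot': array([ 9.91764013e-01,  1.28073916e-01,  1.20824605e-05, -1.10178866e-03]), 'contact_force': array([-0.38637478,  0.23638781, -0.29780394]), 'wrist_torque': array([0.0649224 , 0.02953891, 0.00126553]), 'finger_force': 0.0, 'opening': 1.0022240525468997}
```

View pics/top0.png

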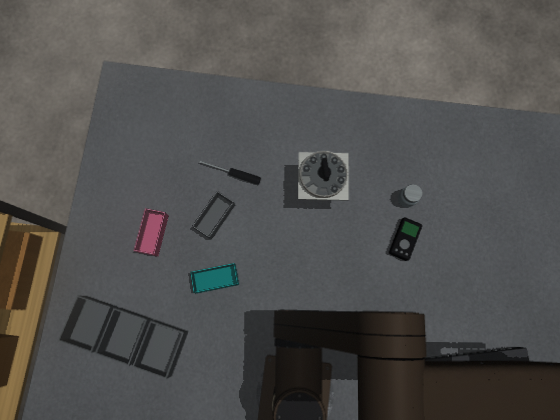

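View pics/scene0.png

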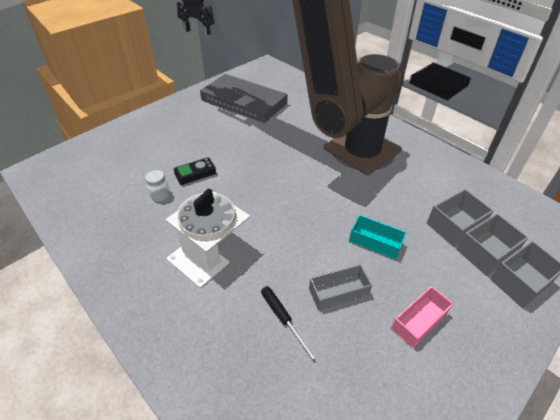

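The top view shows the dispenser drum at about (323,174), the jar at (412,194), the tester at (404,239) and the driver at (230,173). The bin candidates are the grey open bin (213,216), pink (151,232), turquoise (214,279) and the three-compartment grey tray (123,336). The single grey 130x62 bin at (213,216), which is (340,287) in the scene view, fits the description. I'll confirm it with an enlarged crop.

```bash
python3 - <<'E'
from h import *
a=cam("top");b=cam("scene")
A=cv2.resize(a["color"][180:255,175:250],None,fx=5.3,fy=5.3,interpolation=3)[:397,:397]
B=cv2.resize(a["color"][137:212,285:360],None,fx=5.3,fy=5.3,interpolation=3)[:397,:397]
cv2.imwrite("pics/crop1.png",np.hstack([A,B])[:,:,::-1])
# white plate
for n,c in(("top",a),("scene",b)):
    m=cv2.inRange(c["color"],(150,145,140),(255,255,255))
    cs,_=cv2.findContours(m,0,2)
    for k in cs:
        if cv2.contourArea(k)>150: print(n,cv2.boundingRect(k),cv2.contourArea(k),cv2.minAreaRect(k))
# plate corners by top
m=cv2.inRange(a["color"],(130,125,120),(255,255,255)); m[:140]=0;m[215:]=0;m[:,:285]=0;m[:,365:]=0
k=max(cv2.findContours(m,0,2)[0],key=cv2.contourArea); bx=cv2.boxPoints(cv2.minAreaRect(cv2.convexHull(k)))
P=plane(a,bx,.119);print(bx.round(1).tolist(),P.round(4).tolist(),P.mean(0));e=np.diff(np.vstack([P,P[:1]]),axis=0);print(np.linalg.norm(e,axis=1),np.degrees(np.arctan2(e[:,1],e[:,0])))
# bin candidates by colour spread
print("bin px approx",plane(a,[[213,216]],.048), plane(b,[[340,287]],.03))
print("drum",plane(a,[[323,174]],.141),plane(b,[[207,214]],.141),"paddle",plane(a,[[325,172]],.195))
E
```

```text
top (299, 181, 49, 19) 178.5 ((323.0, 190.0), (18.0, 48.0), 90.0)
scene (543, 388, 17, 32) 242.0 ((551.0, 403.5), (31.0, 16.0), 90.0)
scene (516, 264, 32, 27) 383.5 ((531.2549438476562, 276.79949951171875), (29.691814422607422, 15.12734603881836), 39.289405822753906)
scene (481, 237, 29, 21) 273.5 ((494.9590148925781, 246.54917907714844), (24.711118698120117, 14.212093353271484), 39.80556869506836)
scene (451, 212, 23, 17) 187.0 ((462.0445861816406, 219.44554138183594), (18.92677116394043, 13.297992706298828), 39.28940963745117)
scene (397, 87, 99, 65) 2185.5 ((445.10003662109375, 117.80001068115234), (104.64797973632812, 23.702320098876953), 26.56505012512207)
scene (404, 50, 48, 30) 552.0 ((427.7213439941406, 65.79113006591797), (45.925392150878906, 29.619298934936523), 3.945185899734497)
scene (0, 16, 560, 404) 149201.0 ((279.5, 217.5), (403.0, 559.0), 90.0)
scene (410, 0, 135, 82) 3333.5 ((476.15447998046875, 28.65869140625), (129.26100158691406, 64.81974792480469), 21.709882736206055)
scene (356, 0, 57, 61) 1350.0 ((382.2313537597656, 28.878463745117188), (47.192806243896484, 69.39532470703125), 12.652557373046875)
[[298.0, 176.0], [347.0, 176.0], [347.0, 199.0], [298.0, 199.0]] [[0.6049, 0.0673, 0.119], [0.6228, -0.0729, 0.119], [0.555, -0.0797, 0.119], [0.5372, 0.0591, 0.119]] [ 0.57998501 -0.00656765  0.119     ]
[0.14133176 0.06814253 0.13993447 0.06815566] [ -82.68861845 -174.30671667   97.32705036    6.86845452]
bin px approx [[0.46986655 0.30375047 0.048     ]] [[0.48362054 0.31079405 0.03      ]]
drum [[ 0.61341838 -0.00235479  0.141     ]] [[0.62124326 0.00644194 0.141     ]] paddle [[ 0.60356213 -0.00396516  0.195     ]]
```

View pics/crop1.png

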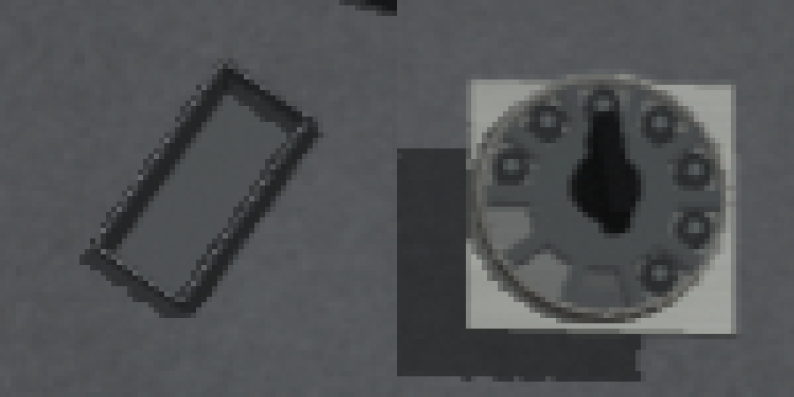

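```bash
python3 - <<'E'
from h import *
a=cam("top")
def rep(n,P):
    e=np.diff(np.vstack([P,P[:1]]),axis=0);print(n,P.mean(0).round(4),np.linalg.norm(e,axis=1).round(4),np.degrees(np.arctan2(e[:,1],e[:,0])).round(1),P.round(3).tolist())
u=np.array([[225,68],[318,128],[190,312],[88,255]])/(397/75)+[175,180]-.4
rep("bin",plane(a,u,.048))
u=np.array([[468-397,80],[736-397,86],[736-397,333],[466-397,328]])/(397/75)+[285,137]-.4
rep("plate",plane(a,u,.119))
u=np.array([[603-397,100],[618-397,232]])/(397/75)+[285,137]-.4
print(plane(a,u,.195))
m=cv2.inRange(cv2.cvtColor(a["color"],cv2.COLOR_RGB2GRAY),0,28)[137:212,285:360]
k=max(cv2.findContours(m,0,1)[0],key=cv2.contourArea);print(cv2.fitEllipse(k),cv2.minAreaRect(k))
s=ctrl.get_state();print(R.from_quat(s["tcp_rot"]).as_matrix().round(3).tolist(),R.from_quat(s["tcp_rot"]).as_rotvec(degrees=True))
print(cam("wrist")["o"],cam("wrist")["Rm"].round(2).tolist(),cam("wrist")["f"])
E
```

```text
bin [0.4716 0.3026 0.048 ] [0.064  0.1261 0.0664 0.1308] [-115.8  153.9   68.2  -27. ] [[0.543, 0.303, 0.048], [0.515, 0.245, 0.048], [0.402, 0.3, 0.048], [0.426, 0.362, 0.048]]
plate [ 0.6158 -0.0047  0.119 ] [0.1475 0.1396 0.1456 0.1403] [ -84.  -174.3   96.2    6.4] [[0.678, 0.076, 0.119], [0.693, -0.071, 0.119], [0.554, -0.084, 0.119], [0.538, 0.06, 0.119]]
[[ 0.64982045  0.00518808  0.195     ]
 [ 0.58039517 -0.01018166  0.195     ]]
((39.067161560058594, 33.17936706542969), (10.749441146850586, 20.81356430053711), 177.68218994140625) ((39.95000076293945, 32.150001525878906), (12.016654968261719, 21.187259674072266), 18.434947967529297)
[[0.967, 0.254, -0.0], [0.254, -0.967, 0.001], [0.0, -0.001, -1.0]] [-1.78453172e+02 -2.30389690e+01 -4.74027075e-03]
[ 0.24518129 -0.63351976  0.37327098] [[0.25, 0.92, 0.29], [-0.97, 0.24, 0.07], [-0.0, -0.3, 0.96]] 337.5846647437339
```

The crop confirms a single-cell grey bin of the right size (64x130): centre (0.472,0.303), long axis -26.5°. The dispenser is at (0.616,-0.005), yaw 6°, its front toward the robot. I'll go to above the bin's near end.

Request:
move_arm(
  plan=[27, 36, 0, 0, 0, 8.2, 85, 27, 36, 0, 0, 0, 8.2, 85, 27, 36, 0, 0, 0, 8.2, 85, 27, 36, 0, 0, 0, 8.2, 85, 27, 36, 0, 0, 0, 8.2, 85, 27, 36, 0, 0, 0, 8.2, 85, 27, 36, 0, 0, 0, 8.2, 85, 13, 43, 0, 0, 0, 8.2, 85, 13, 43, 0, 0, 0, 8.2, 85, 13, 43, 0, 0, 0, 8.2, 85, 13, 43, 0, 0, 0, 8.2, 85, 13, 43, 0, 0, 0, 8.2, 85],
)

```text
time: 1.6
eef_pos: [0.4257, -0.1841, 0.2317]
tcp_rot: [0.549, 0.836, 0.0, 0.001]
contact_force: [0.9, -0.2, 0.6]
opening: 0.994
finger_force: 0.0
```

Request:
move_arm(
  plan=[13, 43, 0, 0, 0, 8.1, 85, 13, 43, 0, 0, 0, 8.1, 85, 0, 50, 0, 0, 0, 8.1, 85, 0, 50, 0, 0, 0, 8.1, 85, 0, 50, 0, 0, 0, 8.1, 85, 0, 50, 0, 0, 0, 0, 85, -4, 44, 0, 0, 0, 0, 85, -4, 44, 0, 0, 0, 0, 85, -4, 44, 0, 0, 0, 0, 85, -4, 44, 0, 0, 0, 0, 85, -4, 44, 0, 0, 0, 0, 85, 0, 0, 0, 0, 0, 0, 85],
)

```text
time: 2.8
eef_pos: [0.4304, 0.3243, 0.2315]
tcp_rot: [0.226, 0.974, 0.001, -0.0]
contact_force: [-0.3, 0.2, -0.2]
opening: 0.998
finger_force: 0.0
```

```bash
python3 - <<'E'
from h import *
s=ctrl.get_state();print(s["time"],s["eef_pos"],s["qpos"].round(3),s["contact_force"].round(2)); M=R.from_quat(s["tcp_rot"]).as_matrix();print(np.degrees(np.arctan2(M[1,1],M[0,1])),M[:,2])
w=cam("wrist");save(w,"w1.png")
print(proj(w,[[.543,.303,.048],[.515,.245,.048],[.402,.3,.048],[.426,.362,.048]]).round())
E
```

```text
2.8 [0.43037263 0.32425056 0.23153684] [ 0.457 -0.016  1.912  0.002  1.245 -0.66 ] [-0.25  0.21 -0.18]
63.9271285355923 [ 1.35227179e-04  1.68829406e-03 -9.99998566e-01]
[[304. 279.]
 [245. 279.]
 [241. 165.]
 [309. 159.]]
```

View pics/w1.png

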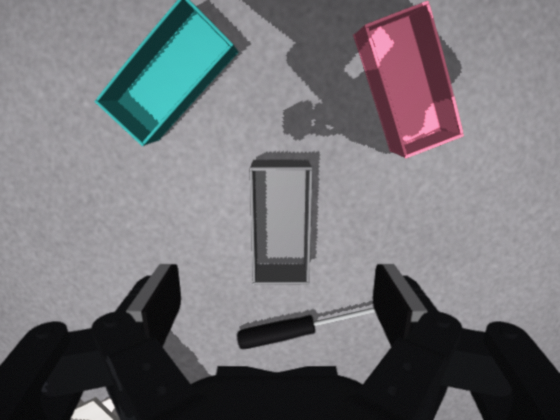

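The wrist view shows the grey bin at about (281,222), with rim corners near (251,169), (312,167), (309,282) and (254,282). The driver lies beyond its far end at (300,328).

```bash
python3 - <<'E'
from h import *
w=cam("wrist")
P=plane(w,[[251,169],[312,167],[309,282],[254,282]],.048)
e=np.diff(np.vstack([P,P[:1]]),axis=0);print(P.mean(0).round(4),np.linalg.norm(e,axis=1).round(4),np.degrees(np.arctan2(e[:,1],e[:,0])).round(1),P.round(4).tolist())
E
```

```text
[0.4793 0.3046 0.048 ] [0.0598 0.1272 0.0602 0.1251] [  65.8  -25.7 -116.1  154.1] [[0.4103, 0.3048, 0.048], [0.4348, 0.3594, 0.048], [0.5494, 0.3042, 0.048], [0.5229, 0.2501, 0.048]]
```

Request:
move_arm(
  plan=[6, 0, -45, 0, 0, 0, 85, 0, 0, -50, 0, 0, 0, 85, 0, 0, -50, 0, 0, 0, 85, 0, 0, -50, 0, 0, 0, 85, 0, 0, -20, 0, 0, 0, 85, 0, 0, -12, 0, 0, 0, 85, 0, 0, 0, 0, 0, 0, 50, 0, 0, 0, 0, 0, 0, 50, 0, 0, 0, 0, 0, 0, 50, 0, 0, 0, 0, 0, 0, 50, 0, 0, 0, 0, 0, 0, 50],
  newtons=50,
)

```text
time: 4.0
eef_pos: [0.4384, 0.3204, 0.0059]
tcp_rot: [0.228, 0.974, 0.001, 0.001]
contact_force: [-1.0, -1.5, 4.3]
opening: 0.726
finger_force: 54.8
```

Request:
move_arm(
  plan=[0, 0, 15, 0, 0, 0, 50, 0, 0, 13, 0, 0, 0, 50, 0, -35, 0, 0, 0, 8.1, 50, 0, -35, 0, 0, 0, 8.1, 50, 0, -35, 0, 0, 0, 8.1, 50, 0, -35, 0, 0, 0, 8.1, 50, 0, -40, 0, 0, 0, 0, 50, 0, -40, 0, 0, 0, 0, 50, 0, 0, -13, 0, 0, 0, 50, 0, 0, 0, 0, 0, 0, 50],
)

```text
time: 5.0
eef_pos: [0.4365, 0.0995, 0.0189]
tcp_rot: [-0.051, 0.999, 0.0, -0.001]
contact_force: [-0.8, 0.8, -2.8]
opening: 0.724
finger_force: 55.2
```

```bash
python3 - <<'E'
from h import *
s=ctrl.get_state();print(s["time"],s["eef_pos"],s["contact_force"].round(2),s["opening"]); M=R.from_quat(s["tcp_rot"]).as_matrix();print(np.degrees(np.arctan2(M[1,1],M[0,1])))
w=cam("wrist");save(w,"w2.png")
C=np.array([.616,-.005]);x=np.array([np.cos(np.radians(6)),np.sin(np.radians(6))]);y=np.array([-x[1],x[0]])
print("plate",[proj(w,[*(C+72e-3*(i*x+j*y)),.119])[0].round().tolist() for i,j in((-1,1),(-1,-1))])
t=cam("top");b=cam("scene")
A=cv2.resize(t["color"][130:280,220:390],None,fx=2.35,fy=2.35)
B=cv2.resize(b["color"][150:300,150:370],(int(220*353/150),353)) 
W=cv2.resize(w["color"],(400,300));cv2.imwrite("pics/m2.png",np.hstack([A[:300],W])[:, :800,::-1])
E
```

```text
5.0 [0.4365094  0.09949153 0.01885385] [-0.84  0.8  -2.75] 0.7236086255595785
95.8785205423218
plate [[137.0, 620.0], [-1.0, 419.0]]
```

View pics/m2.png

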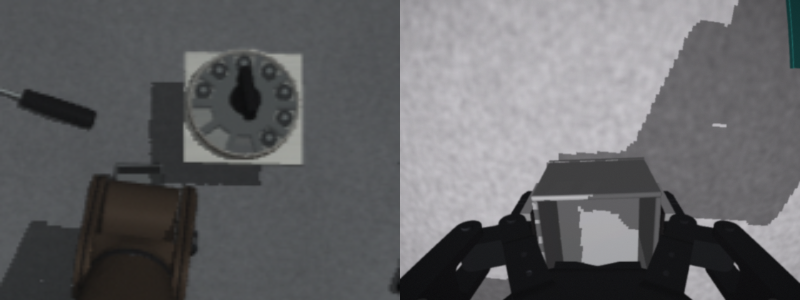

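The bin is held level (its far rim at crop (138,167), clear of the plate). Next I'll slide it under the chute and set it down.

Request:
move_arm(
  plan=[10, -30, 0, 0, 0, 0, 50, 15, -30, 0, 0, 0, 0, 50, 15, -30, 0, 0, 0, 0, 50, 13, -27, 0, 0, 0, 0, 50, 0, 0, -6, 0, 0, 0, 50, 0, 0, -6, 0, 0, 0, 50, 0, 0, -2, 0, 0, 0, 50, 0, 0, 0, 0, 0, 0, 50],
)

```text
time: 5.95
eef_pos: [0.4904, -0.0158, 0.0059]
tcp_rot: [-0.054, 0.999, -0.0, -0.0]
contact_force: [-1.8, -2.3, 3.6]
opening: 0.722
finger_force: 55.9
```

```bash
python3 - <<'E'
from h import *
s=ctrl.get_state();print(s["eef_pos"],s["contact_force"].round(2))
t=cam("top");b=cam("scene");w=cam("wrist")
B=cv2.resize(b["color"][120:310,110:300],(400,400),interpolation=3)
A=cv2.resize(t["color"][130:250,260:380],(400,400),interpolation=3);cv2.imwrite("pics/m3.png",np.hstack([A,B])[:,:,::-1])
C=np.array([.616,-.005]);x=np.array([np.cos(np.radians(6)),np.sin(np.radians(6))]);y=np.array([-x[1],x[0]])
for nm,c,o,k in(("top",t,(260,130),400/120),("scene",b,(110,120),400/190)):
  for z,i,j in((.048,-.019,.031),(.048,-.019,-.031),(.048,-.149,.031),(.119,-.072,.072),(.119,-.072,-.072),(.119,.072,.072),(.085,-.052,0)):
    print(nm,z,i,j,((proj(c,[*(C+i*x+j*y),z])[0]-o)*k).round())
E
```

```text
[ 0.49042778 -0.01577497  0.00590046] [-1.83 -2.32  3.55]
top 0.048 -0.019 0.031 [170. 192.]
top 0.048 -0.019 -0.031 [238. 194.]
top 0.048 -0.149 0.031 [168. 334.]
top 0.119 -0.072 0.072 [127. 230.]
top 0.119 -0.072 -0.072 [295. 234.]
top 0.119 0.072 0.072 [129.  70.]
top 0.085 -0.052 0 [207. 219.]
scene 0.048 -0.019 0.031 [242. 247.]
scene 0.048 -0.019 -0.031 [206. 221.]
scene 0.048 -0.149 0.031 [315. 187.]
scene 0.119 -0.072 0.072 [294. 198.]
scene 0.119 -0.072 -0.072 [209. 142.]
scene 0.119 0.072 0.072 [200. 275.]
scene 0.085 -0.052 0 [240. 198.]
```

View pics/m3.png

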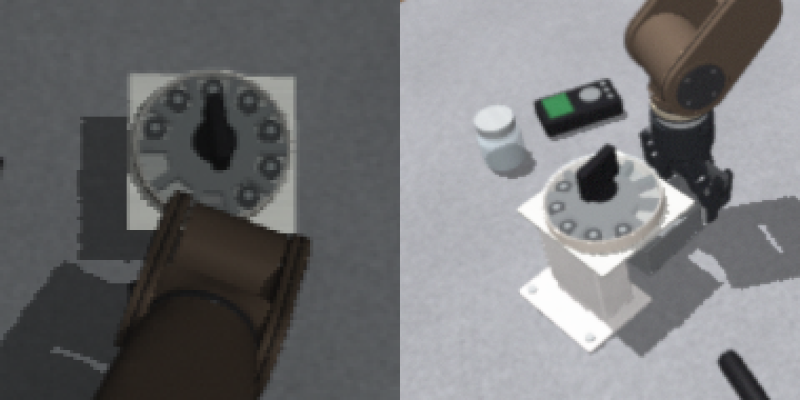

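The projected plate and rim corners match the pictures to 1–2 px, so the bin is seated under the chute. I'll release, rise and go above the paddle.

Request:
move_arm(
  plan=[0, 0, 0, 0, 0, 0, 85, 0, 0, 0, 0, 0, 0, 85, 0, 0, 0, 0, 0, 0, 85, 0, 0, 30, 0, 0, 0, 85, 0, 0, 50, 0, 0, 0, 85, 0, 0, 50, 0, 0, 0, 85, 0, 0, 50, 0, 0, 0, 85, 0, 0, 50, 0, 0, 0, 85, 0, 0, 20, 0, 0, 0, 85, 42, 4, 0, 0, 0, 0, 85, 42, 4, 0, 0, 0, 0, 85, 42, 4, 0, 0, 0, 0, 85],
)

```text
time: 7.3
eef_pos: [0.6178, -0.0045, 0.2556]
tcp_rot: [-0.052, 0.999, -0.0, 0.0]
contact_force: [0.2, -0.6, -0.4]
opening: 0.995
finger_force: 0.0
```

Request:
move_arm(
  plan=[0, 0, 0, 0, 0, 0, 85, 0, 0, 0, 0, 0, 0, 85],
)

```text
time: 7.5
eef_pos: [0.6164, -0.0046, 0.2537]
tcp_rot: [-0.053, 0.999, 0.0, -0.002]
contact_force: [0.1, 1.3, -0.6]
opening: 0.994
finger_force: 0.0
```

```bash
python3 - <<'E'
from h import *
s=ctrl.get_state();print(s["eef_pos"],s["contact_force"].round(2),s["qpos"].round(2))
w=cam("wrist");save(w,"w4.png")
g=cv2.cvtColor(w["color"],cv2.COLOR_RGB2GRAY)
print("pred",proj(w,[[.616,-.005,.195],[.616,-.005,.141],[.616,-.005,.153]]).round())
b=cam("scene");save(b,"s4.png")
E
```

```text
[ 0.61642076 -0.00463778  0.25365983] [ 0.11  1.25 -0.56] [-0.17  0.14  1.7  -0.    1.3  -1.85]
pred [[276. 223.]
 [276. 200.]
 [276. 204.]]
```

View pics/w4.png

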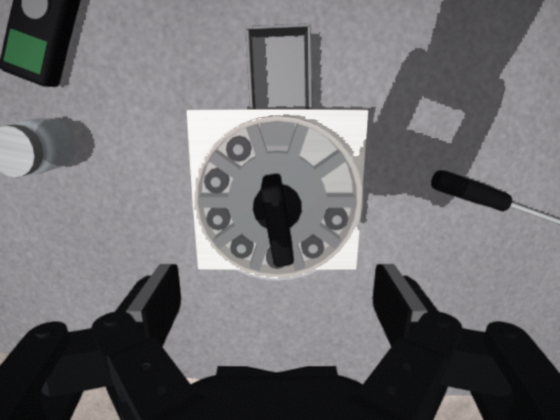

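The paddle bar's top runs from about (272,181) to (283,264) px, its centre at the predicted spot (277,222). The bin's front end stands at (280,65), and six foot rings are visible (the seventh is behind the bar).

```bash
python3 - <<'E'
from h import *
w=cam("wrist")
g=cv2.cvtColor(w["color"],cv2.COLOR_RGB2GRAY)
print(g[222,255:300].tolist()); print(g[250,255:300].tolist())
P=plane(w,[[272,179],[283,264]],.195);d=P[1]-P[0];print(P.round(4),np.linalg.norm(d),np.degrees(np.arctan2(d[1],d[0])))
E
```

```text
[135, 132, 123, 98, 63, 34, 27, 25, 26, 26, 23, 13, 10, 11, 15, 13, 14, 14, 14, 12, 14, 13, 15, 15, 12, 15, 16, 13, 12, 13, 13, 12, 7, 11, 14, 14, 15, 15, 15, 21, 43, 77, 109, 127, 133]
[124, 128, 132, 133, 132, 132, 132, 132, 132, 132, 135, 132, 106, 80, 72, 64, 39, 24, 25, 24, 26, 27, 26, 25, 26, 26, 23, 25, 23, 23, 26, 23, 24, 22, 19, 16, 21, 55, 100, 126, 132, 133, 132, 130, 131]
[[ 0.5872 -0.0105  0.195 ]
 [ 0.644   0.0027  0.195 ]] 0.05830914308973624 13.05256955992035
```

Request:
move_arm(
  plan=[0, 0, 0, 0, 0, 7, 85, -1, 0, -40, 0, 0, 0, 85, 0, 0, -32, 0, 0, 0, 85, 0, 0, -20, 0, 0, 0, 85, 0, 0, 0, 0, 0, 0, 10, 0, 0, 0, 0, 0, 0, 10, 0, 0, 0, 0, 0, 0, 10, 0, 0, 0, 0, 0, 0, 10, 0, 0, 0, 0, 0, 0, 10, 0, 0, 0, 0, 0, 0, 10],
  newtons=40,
)

```text
time: 8.65
eef_pos: [0.6163, -0.0045, 0.1651]
tcp_rot: [-0.113, 0.994, 0.0, 0.001]
contact_force: [-1.5, 1.9, 5.7]
opening: 0.157
finger_force: 41.3
```

```bash
cat > st.py <<'E'
from h import *
s=ctrl.get_state();M=R.from_quat(s["tcp_rot"]).as_matrix()
print(round(s["time"],2),s["eef_pos"].round(4),"yaw",round(np.degrees(np.arctan2(M[1,1],M[0,1])),2),"F",s["contact_force"].round(2),"T",s["wrist_torque"].round(3),"q6",s["qpos"][5].round(3),"e6",s["joint_efforts"][5].round(3),s["opening"].round(3),s["finger_force"])
E
python3 st.py
```

```text
Traceback (most recent call last):
  File "st.py", line 3, in <module>
    print(round(s["time"],2),s["eef_pos"].round(4),"yaw",round(np.degrees(np.arctan2(M[1,1],M[0,1])),2),"F",s["contact_force"].round(2),"T",s["wrist_torque"].round(3),"q6",s["qpos"][5].round(3),"e6",s["joint_efforts"][5].round(3),s["opening"].round(3),s["finger_force"])
                                                                                                                                                                                                                                      ^^^^^^^^^^^^^^^^^^
AttributeError: 'float' object has no attribute 'round'
```

```bash
sed -i 's/s\["opening"\].round(3)/round(s["opening"],3)/' st.py; python3 st.py
```

```text
8.65 [ 0.6163 -0.0045  0.1651] yaw 103.01 F [-1.48  1.91  5.69] T [ 0.284  0.17  -0.03 ] q6 -1.97 e6 -0.009 0.157 41.31298005580902
```

Request:
move_arm(
  plan=[0, 0, 0, 0, 0, -3, 10, 0, 0, 0, 0, 0, -3, 10, 0, 0, 0, 0, 0, 0, 10],
)

```text
time: 8.95
eef_pos: [0.6163, -0.0043, 0.1652]
tcp_rot: [-0.061, 0.998, 0.0, 0.001]
contact_force: [0.7, 1.7, 4.7]
opening: 0.157
finger_force: 41.4
```

```bash
python3 st.py
```

```text
8.95 [ 0.6163 -0.0043  0.1652] yaw 96.97 F [0.66 1.7  4.73] T [0.276 0.234 0.046] q6 -1.865 e6 0.117 0.157 41.38819456100464
```

Request:
move_arm(
  plan=[0, 0, 0, 0, 0, -3, 10, 0, 0, 0, 0, 0, -3, 10, 0, 0, 0, 0, 0, 0, 10],
)

```text
time: 9.25
eef_pos: [0.6163, -0.0041, 0.1652]
tcp_rot: [-0.009, 1.0, 0.0, 0.001]
contact_force: [-0.8, 2.5, 5.7]
opening: 0.16
finger_force: 41.4
```

```bash
python3 st.py
```

```text
9.25 [ 0.6163 -0.0041  0.1652] yaw 91.01 F [-0.79  2.46  5.68] T [0.43 0.23 0.05] q6 -1.761 e6 0.165 0.16 41.39986574649811
```

Request:
move_arm(
  plan=[0, 0, 0, 0, 0, -3, 10, 0, 0, 0, 0, 0, -3, 10, 0, 0, 0, 0, 0, 0, 10],
)

```text
time: 9.55
eef_pos: [0.6163, -0.0039, 0.1652]
tcp_rot: [0.044, 0.999, 0.001, 0.001]
contact_force: [-0.3, 3.1, 4.5]
opening: 0.157
finger_force: 41.4
```

```bash
python3 st.py
```

```text
9.55 [ 0.6163 -0.0039  0.1652] yaw 84.99 F [-0.35  3.09  4.53] T [0.467 0.187 0.031] q6 -1.656 e6 0.128 0.157 41.392972469329834
```

Request:
move_arm(
  plan=[0, 0, 0, 0, 0, -3, 10, 0, 0, 0, 0, 0, -3, 10, 0, 0, 0, 0, 0, 0, 10],
)

```text
time: 9.85
eef_pos: [0.6163, -0.0037, 0.1652]
tcp_rot: [0.096, 0.995, 0.001, 0.001]
contact_force: [-0.9, 4.6, 5.0]
opening: 0.158
finger_force: 41.4
```

```bash
python3 st.py
```

```text
9.85 [ 0.6163 -0.0037  0.1652] yaw 78.97 F [-0.89  4.55  4.98] T [ 0.6    0.177 -0.031] q6 -1.551 e6 0.111 0.158 41.4024943113327
```

Request:
move_arm(
  plan=[0, 0, 0, 0, 0, -3, 10, 0, 0, 0, 0, 0, -3, 10, 0, 0, 0, 0, 0, 0, 10],
)

```text
time: 10.15
eef_pos: [0.6163, -0.0035, 0.1652]
tcp_rot: [0.148, 0.989, 0.001, 0.001]
contact_force: [0.4, 3.6, 4.8]
opening: 0.153
finger_force: 41.4
```

```bash
python3 st.py
```

```text
10.15 [ 0.6163 -0.0035  0.1652] yaw 72.96 F [0.38 3.63 4.8 ] T [ 0.682  0.205 -0.011] q6 -1.446 e6 0.119 0.153 41.3980096578598
```

Request:
move_arm(
  plan=[0, 0, 0, 0, 0, -3, 10, 0, 0, 0, 0, 0, -3, 10, 0, 0, 0, 0, 0, 0, 10],
)

```text
time: 10.45
eef_pos: [0.6164, -0.0033, 0.1652]
tcp_rot: [0.2, 0.98, 0.002, 0.001]
contact_force: [0.6, 4.9, 5.4]
opening: 0.16
finger_force: 41.4
```

```bash
python3 st.py
```

```text
10.45 [ 0.6164 -0.0033  0.1652] yaw 66.96 F [0.6  4.88 5.4 ] T [ 0.808  0.139 -0.019] q6 -1.341 e6 0.119 0.16 41.38022303581238
```

```bash
cat > prof.py <<'E'
from h import *
C=np.array([.6156,-.0045]);
def prof(c,img,z=.133):
    g=cv2.GaussianBlur(cv2.cvtColor(img,cv2.COLOR_RGB2GRAY),(0,0),1.5)
    a=np.arange(0,360,12); t=np.radians(186-a)   # a clockwise-from-above from front
    P=np.c_[C[0]+.052*np.cos(t),C[1]+.052*np.sin(t),np.full(30,z)]
    p=proj(c,P).astype(np.float32); return cv2.remap(g,p[:,0].copy(),p[:,1].copy(),1).ravel().astype(int)
if __name__=="__main__":
    b=cam("scene");w=cam("wrist")
    print("ang ",*["%4d"%v for v in range(0,360,12)])
    print("s4  ",*["%4d"%v for v in prof(b,cv2.imread("pics/s4.png")[:,:,::-1])])
    print("s0  ",*["%4d"%v for v in prof(b,cv2.imread("pics/scene0.png")[:,:,::-1])])
    print("now ",*["%4d"%v for v in prof(b,b["color"])])
    print("wrist",*["%4d"%v for v in prof(w,w["color"])])
E
python3 prof.py
```

```text
ang     0   12   24   36   48   60   72   84   96  108  120  132  144  156  168  180  192  204  216  228  240  252  264  276  288  300  312  324  336  348
s4    193  183  156  170  190  160  170  190  152  136  138  151  138  139  136  136  147  137  139  150  137  140  147  107   62   27   21   40  157  160
s0    183  174  148  162  181  153  162  182  145  130  132  143  131  133  130  129  140  131  133  143  130  134  141  101   62   34   22   37  149  152
now   198  174  156  186  183  158  180  184  157  177  166  145  144  150  137  140  151  138  145  151  141  145  115   34   35   31   39   30   88  171
wrist  125  143  159  210  214  155  211  186  151  205  147  150   93  132   19   19   21   16   14   18   19   76  152   94   91  153   93  123  157  134
```

One click is visible: the pocket at 108° went from foot to empty. I'll continue in small steps.

```bash
cat > st2.py <<'E'
from prof import *
s=ctrl.get_state();M=R.from_quat(s["tcp_rot"]).as_matrix()
b=cam("scene")
print(round(s["time"],2),"turned",round(103-np.degrees(np.arctan2(M[1,1],M[0,1])),1),"Tz",s["wrist_torque"][2].round(3),"F",s["contact_force"].round(1),"e6",s["joint_efforts"][5].round(3),"op",round(s["opening"],3),"96..264:",*prof(b,b["color"])[8:23])
E
true
```

Request:
move_arm(
  plan=[0, 0, 0, 0, 0, -3, 10, 0, 0, 0, 0, 0, -3, 10, 0, 0, 0, 0, 0, 0, 10],
)

```text
time: 10.85
eef_pos: [0.6165, -0.0031, 0.1652]
tcp_rot: [0.251, 0.968, 0.002, 0.001]
contact_force: [-0.4, 5.0, 5.4]
opening: 0.157
finger_force: 41.4
```

```bash
python3 st2.py
```

```text
10.85 turned 42.0 Tz 0.03 F [-0.4  5.   5.4] e6 0.123 op 0.157 96..264: 157 172 170 152 139 144 144 138 150 139 139 152 138 139 112
```

Request:
move_arm(
  plan=[0, 0, 0, 0, 0, -3, 10, 0, 0, 0, 0, 0, -3, 10, 0, 0, 0, 0, 0, 0, 10],
)

```text
time: 11.2
eef_pos: [0.6166, -0.0029, 0.1652]
tcp_rot: [0.301, 0.954, 0.002, 0.001]
contact_force: [0.4, 5.2, 4.8]
opening: 0.154
finger_force: 41.4
```

```bash
python3 st2.py
```

```text
11.2 turned 48.0 Tz 0.057 F [0.4 5.2 4.8] e6 0.179 op 0.154 96..264: 164 162 173 157 138 140 150 136 147 147 138 151 143 139 114
```

Request:
move_arm(
  plan=[0, 0, 0, 0, 0, -3, 10, 0, 0, 0, 0, 0, -3, 10, 0, 0, 0, 0, 0, 0, 10],
)

```text
time: 11.55
eef_pos: [0.6167, -0.0027, 0.1651]
tcp_rot: [0.35, 0.937, 0.002, 0.001]
contact_force: [1.3, 5.5, 5.1]
opening: 0.161
finger_force: 41.3
```

```bash
python3 st2.py
```

```text
11.55 turned 54.0 Tz 0.054 F [1.3 5.5 5.1] e6 0.136 op 0.161 96..264: 179 156 172 160 145 139 149 146 142 152 139 143 152 139 108
```

Request:
move_arm(
  plan=[0, 0, 0, 0, 0, -3, 10, 0, 0, 0, 0, 0, -3, 10, 0, 0, 0, 0, 0, 0, 10],
)

```text
time: 11.9
eef_pos: [0.6168, -0.0025, 0.1652]
tcp_rot: [0.399, 0.917, 0.003, 0.001]
contact_force: [1.7, 7.2, 4.2]
opening: 0.157
finger_force: 41.3
```

```bash
python3 st2.py
```

```text
11.9 turned 60.0 Tz 0.021 F [1.7 7.2 4.2] e6 0.116 op 0.157 96..264: 184 163 165 169 153 138 142 153 141 151 146 137 149 146 116
```

Request:
move_arm(
  plan=[0, 0, 0, 0, 0, -3, 10, 0, 0, 0, 0, 0, -3, 10, 0, 0, 0, 0, 0, 0, 10],
)

```text
time: 12.25
eef_pos: [0.617, -0.0024, 0.1652]
tcp_rot: [0.447, 0.895, 0.003, 0.001]
contact_force: [1.4, 6.8, 3.9]
opening: 0.154
finger_force: 41.2
```

```bash
python3 st2.py
```

```text
12.25 turned 66.0 Tz -0.002 F [1.4 6.8 3.9] e6 0.123 op 0.154 96..264: 172 175 159 173 155 150 141 152 145 141 153 143 140 153 113
```

Request:
move_arm(
  plan=[0, 0, 0, 0, 0, -3, 10, 0, 0, 0, 0, 0, -3, 10, 0, 0, 0, 0, 0, 0, 10],
)

```text
time: 12.6
eef_pos: [0.6172, -0.0023, 0.1652]
tcp_rot: [0.493, 0.87, 0.003, 0.001]
contact_force: [2.8, 7.8, 4.3]
opening: 0.156
finger_force: 41.2
```

```bash
python3 st2.py
```

```text
12.6 turned 72.1 Tz -0.097 F [2.8 7.8 4.3] e6 0.123 op 0.156 96..264: 157 177 168 168 173 151 138 141 152 138 145 151 140 146 134
```

Two clicks are done at 72°: the rotor web peaks have moved by 72° and the pocket at 144° is empty. The resistance peaks at 12° and 48° fit a 36° period.

Request:
move_arm(
  plan=[0, 0, 0, 0, 0, -6, 10, 0, 0, 0, 0, 0, -6, 10, 0, 0, 0, 0, 0, -6, 10, 0, 0, 0, 0, 0, -6, 10, 0, 0, 0, 0, 0, -6, 10, 0, 0, 0, 0, 0, -6, 10, 0, 0, 0, 0, 0, 0, 10, 0, 0, 0, 0, 0, 0, 10],
)

```text
time: 13.45
eef_pos: [0.6184, -0.0019, 0.1652]
tcp_rot: [0.737, 0.675, 0.005, 0.001]
contact_force: [6.2, 8.3, 1.9]
opening: 0.162
finger_force: 40.9
```

```bash
python3 st2.py
```

```text
13.45 turned 108.0 Tz -0.014 F [6.2 8.3 1.9] e6 0.013 op 0.162 96..264: 157 173 171 165 174 153 174 170 154 139 139 153 138 139 151
```

Request:
move_arm(
  plan=[0, 0, 0, 0, 0, -6, 10, 0, 0, 0, 0, 0, -6, 10, 0, 0, 0, 0, 0, 0, 10],
)

```text
time: 13.8
eef_pos: [0.6188, -0.002, 0.1652]
tcp_rot: [0.804, 0.594, 0.006, 0.001]
contact_force: [7.6, 8.3, 1.1]
opening: 0.157
finger_force: 40.8
```

```bash
python3 st2.py
```

```text
13.8 turned 120.1 Tz 0.1 F [7.6 8.3 1.1] e6 0.314 op 0.157 96..264: 165 164 173 159 175 159 162 183 157 146 136 151 143 139 155
```

Request:
move_arm(
  plan=[0, 0, 0, 0, 0, -3, 10, 0, 0, 0, 0, 0, -3, 10, 0, 0, 0, 0, 0, 0, 10],
)

```text
time: 14.15
eef_pos: [0.619, -0.0021, 0.1653]
tcp_rot: [0.834, 0.551, 0.006, 0.001]
contact_force: [8.0, 7.7, 0.7]
opening: 0.155
finger_force: 40.7
```

```bash
python3 st2.py
```

```text
14.15 turned 126.1 Tz -0.062 F [8.  7.7 0.7] e6 0.105 op 0.155 96..264: 180 157 173 161 167 173 154 183 167 154 140 144 153 141 150
```

Request:
move_arm(
  plan=[0, 0, 0, 0, 0, -3, 10, 0, 0, 0, 0, 0, -3, 10, 0, 0, 0, 0, 0, 0, 10],
)

```text
time: 14.5
eef_pos: [0.6192, -0.0021, 0.1652]
tcp_rot: [0.862, 0.507, 0.006, 0.001]
contact_force: [8.4, 8.5, -0.0]
opening: 0.156
finger_force: 40.6
```

```bash
python3 st2.py; python3 prof.py
```

```text
14.5 turned 132.1 Tz 0.009 F [ 8.4  8.5 -0. ] e6 0.113 op 0.156 96..264: 185 164 166 170 157 178 158 166 185 158 147 136 150 147 145
ang     0   12   24   36   48   60   72   84   96  108  120  132  144  156  168  180  192  204  216  228  240  252  264  276  288  300  312  324  336  348
s4    193  183  156  170  190  160  170  190  152  136  138  151  138  139  136  136  147  137  139  150  137  140  147  107   62   27   21   40  157  160
s0    183  174  148  162  181  153  162  182  145  130  132  143  131  133  130  129  140  131  133  143  130  134  141  101   62   34   22   37  149  152
now   161  164  194  171  160  192  175  160  185  164  167  171  156  178  158  166  186  158  147  136  150  147  144  124   88   31   70   79  146  145
wrist  145  158  201  146  170  209  150  160  204  154  203  205  153  209  204  151  204  152  149  101  137  143   18   18   21   32   48   18   18   37
```

Request:
move_arm(
  plan=[0, 0, 0, 0, 0, -3, 10, 0, 0, 0, 0, 0, -3, 10, 0, 0, 0, 0, 0, -3, 10, 0, 0, 0, 0, 0, -2, 10, 0, 0, 0, 0, 0, 0, 10, 0, 0, 0, 0, 0, 0, 10],
)

```text
time: 15.25
eef_pos: [0.6196, -0.0024, 0.1652]
tcp_rot: [0.906, 0.422, 0.007, 0.0]
contact_force: [10.6, 6.8, -0.3]
opening: 0.162
finger_force: 40.5
```

```bash
python3 st2.py; python3 prof.py|tail -2
```

```text
15.25 turned 143.0 Tz 0.011 F [10.6  6.8 -0.3] e6 -0.002 op 0.162 96..264: 157 173 171 165 174 153 174 171 158 187 170 154 138 138 153
now   196  184  158  174  192  161  173  191  157  173  171  165  175  153  174  171  158  187  170  155  137  139  154   97   83   28   77   64  157  162
wrist   42  151  123  198  196  138  202  201  147  201  199  149  202  165  164  201  130  195  202  143   87   87  142   17   17   19   23   37   17   17
```

At 143° the effort has dropped to zero and the pattern is exactly at a detent: the pocket at 216° is empty and 252° is still a foot, so four clicks. Release and retreat.

Request:
move_arm(
  plan=[0, 0, 0, 0, 0, 0, 30, 0, 0, 0, 0, 0, 0, 85, 0, 0, 0, 0, 0, 0, 85, 0, 0, 30, 0, 0, 0, 85, 0, 0, 50, 0, 0, 0, 85, 0, 0, 40, 0, 0, 0, 85, -40, 0, 20, 0, 0, 0, 85, -45, 15, 0, 0, 0, 0, 85, -45, 20, 0, 0, 0, 0, 85, -20, 45, 0, 0, 0, 0, 85, 0, 50, 0, 0, 0, 0, 85, 0, 50, 0, 0, 0, 0, 85],
)

```text
time: 16.6
eef_pos: [0.4645, 0.176, 0.3038]
tcp_rot: [0.907, 0.422, 0.001, 0.0]
contact_force: [1.6, -0.3, 1.1]
opening: 0.998
finger_force: 0.0
```

Request:
move_arm(
  plan=[0, 50, 0, 0, 0, 0, 85, 0, 50, 0, 0, 0, 0, 85, 0, 50, 0, 0, 0, 0, 85, 0, 0, 0, 0, 0, 0, 85, 0, 0, 0, 0, 0, 0, 85],
)

```text
time: 17.1
eef_pos: [0.4649, 0.3257, 0.3026]
tcp_rot: [0.906, 0.424, -0.001, 0.0]
contact_force: [0.7, -0.4, 0.1]
opening: 0.998
finger_force: 0.0
```

```bash
python3 st2.py; python3 prof.py|tail -2; python3 - <<'E'
from h import *
t=cam("top");b=cam("scene")
A=cv2.resize(t["color"][130:250,260:380],(400,400),interpolation=3)
B=cv2.resize(b["color"][140:300,140:300],(400,400),interpolation=3)
cv2.imwrite("pics/m5.png",np.hstack([A,B])[:,:,::-1])
E
```

```text
17.1 turned 142.9 Tz 0.006 F [ 0.7 -0.4  0.1] e6 0.014 op 0.998 96..264: 151 166 164 158 168 147 167 166 151 179 165 149 132 133 149
now   187  178  152  166  185  155  165  185  151  166  164  158  168  147  167  166  152  179  165  149  131  133  148  135  114   43   53  141  158  155
wrist   15   20   15  110  179  125  162  152  132  149  101    0    0    0    0    0    0    0    0    0    0    0    0    0   58  123   82   17   15   15
```

View pics/m5.png

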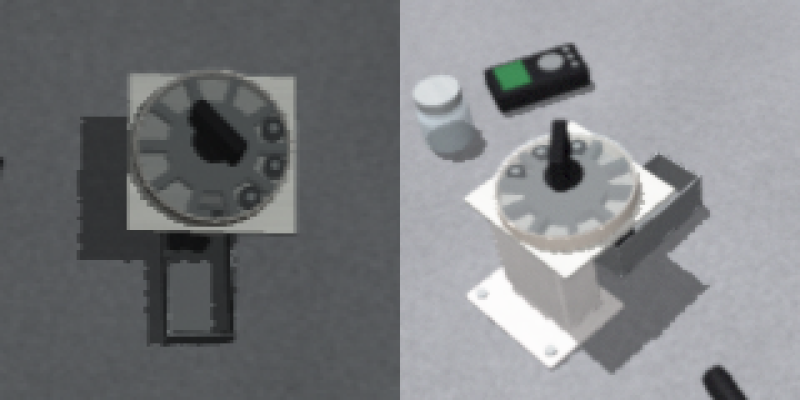

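The drum holds exactly three feet: (272,128), (275,163) and (250,197) in the left crop. There are dark feet in the bin at (187,240). A dark spot near the bin rim at (625,237) in the right crop needs a closer look from the front.

Request:
move_arm(
  plan=[0, -29, 0, 0, 0, 8.5, 85, 0, -29, 0, 0, 0, 8.5, 85, 0, -29, 0, 0, 0, 8.5, 85, 0, -29, 0, 0, 0, 8.5, 85, 0, -29, 0, 0, 0, 8.5, 85, 0, -29, 0, 0, 0, 8.5, 85, 0, -29, 0, 0, 0, 8.5, 85, 0, -29, 0, 0, 0, 8.5, 85, 0, -29, 0, 0, 0, 8.5, 85, 0, -29, 0, 0, 0, 8.5, 85, 0, -29, 0, 0, 0, 8.5, 85, 0, -29, 0, 0, 0, 8.5, 85],
)

```text
time: 18.55
eef_pos: [0.4649, -0.0249, 0.3037]
tcp_rot: [0.24, 0.971, -0.0, 0.001]
contact_force: [-0.0, 0.5, 0.5]
opening: 0.99
finger_force: 0.0
```

Request:
move_arm(
  plan=[-4, 0, -36, 0, 0, 8.5, 85, -4, 0, -36, 0, 0, 8.5, 85, -4, 0, -36, 0, 0, 8.5, 85, -4, 0, -36, 0, 0, 8.5, 85, 0, 0, 0, 0, 0, 0, 85, 0, 0, 0, 0, 0, 0, 85],
)

```text
time: 19.15
eef_pos: [0.4494, -0.0235, 0.1599]
tcp_rot: [-0.05, 0.999, -0.0, -0.0]
contact_force: [0.3, -0.1, 0.4]
opening: 0.996
finger_force: 0.0
```

```bash
python3 - <<'E'
from h import *
s=ctrl.get_state();print(s["time"],s["eef_pos"],s["contact_force"].round(1))
w=cam("wrist");cv2.imwrite("pics/w6.png",cv2.resize(w["color"][150:400,120:440],None,fx=2.3,fy=2.3,interpolation=3)[:,:,::-1])
print((proj(w,[[.564,-.0104,.003],[.564,-.0104,.048],[.59,-.0077+.03,.048],[.544,-.013,.119]])-[120,150])*2.3)
E
```

```text
19.15 [ 0.44943969 -0.02346039  0.15990237] [ 0.3 -0.1  0.4]
[[363.03533207 335.74998932]
 [363.48010371 398.96514891]
 [437.43557526 458.6713231 ]
 [362.72869469 490.97444091]]
```

View pics/w6.png

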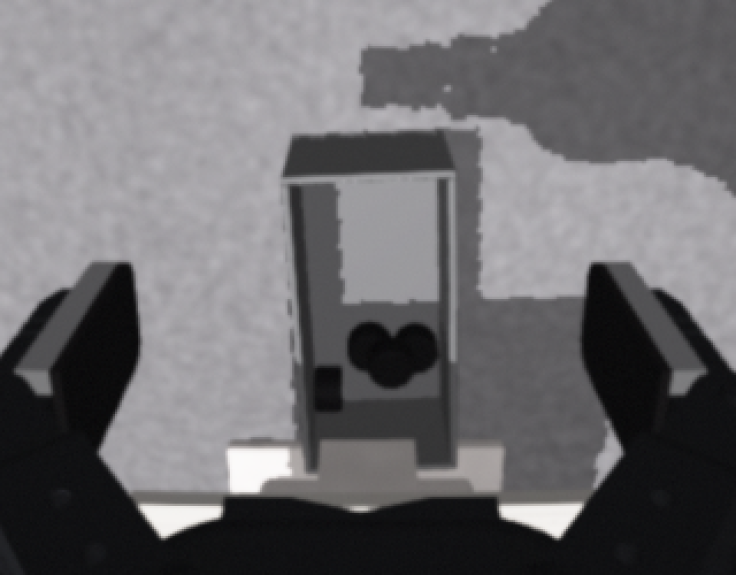

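All four feet are inside the bin: (370,345), (415,348), (392,362) and one on its side at (328,388). The gripper is clear, so I'll hand in.

```bash
python3 -c "
from plant import order
print(order.sign_off())"
```

```text
the job is handed in; nothing more can be done
None
```

The job is handed in: the bin stands upright under the chute with four feet in it, three feet stay in the dispenser, and the arm is touching nothing (about 19 s of the 72 s used).

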